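Hold the gearbox cover over its bolt holes

TASK

Pick up the green cover plate, the one whose holes and cut-out corner match the open gearbox housing, and hold it level about 15 mm above the housing's flange, with each of its four holes centred over its threaded hole, so that a colleague can slip in the gasket and start the screws. Do not let the cover touch the housing at any time, and leave the grey six-hole cover and the other things on the bench where they are. Finish while still holding the cover there, steady in the gripper: do not put it down or let go.

Things in the scene. Friction and masses are not known exactly. Their poses are not given: they have to be found in the camera images.
- housing: green gearbox housing, fixed, open on top. Bare-metal top flange 120x90 mm (x, y), corner at +x +y cut out square (24x22 mm), a window over a gear and four threaded holes. Below the flange a shaft stub reaches to x = -76 mm, feet to y = +-60 mm. Origin: on the bench under the middle of the uncut 120x90 outline, z up; the flange face is 60 mm above it
- cover_grip (a point): grip point of the green cover, on the upright rib that stands on its middle: rib 84 mm long in x with rounded lower ends (flat-sided over the middle 64 mm), 16 mm thick in y, top 46 mm above the plate's underside. The point lies over the middle of the uncut outline, 30 mm above the underside, 24 mm above the plate's upper face. Axes of the plate, z up
- cover: matching cover: green plate 120x90x6 mm (x, y, z), about 0.32 kg, the same cut-out corner at +x +y, four 10 mm through holes, grip rib on top; lies flat, right side up, on the bench. Origin: middle of the uncut outline, at the plate's underside. Fixed clutter up to 0.3 m high stands on the bench beyond x = 0.61 and beyond y = 0.45 (world)
- spare_cover: another cover that does not fit: grey plate 120x90x6 mm without a cut-out corner, with six holes and the same kind of rib (top 46 mm above the underside); origin in the middle of its underside. Leave it alone
- cover_hole_a (a point): centre of the green cover's hole A at the underside of the plate, at x, y = -48, +33 mm in the cover's axes
- cover_hole_b (a point): centre of the green cover's hole B at the underside of the plate, at x, y = -48, -33 mm in the cover's axes
- cover_hole_c (a point): centre of the green cover's hole C at the underside of the plate, at x, y = +48, -33 mm in the cover's axes
- cover_hole_d (a point): centre of the green cover's hole D at the underside of the plate, at x, y = +24, +33 mm in the cover's axes
- flange_hole_a (a point): centre of the housing's 8 mm threaded hole A at the flange face, at x, y = -48, +33 mm in the housing's axes; hole A of the cover belongs over it
- flange_hole_b (a point): centre of the housing's 8 mm threaded hole B at the flange face, at x, y = -48, -33 mm in the housing's axes; hole B of the cover belongs over it
- flange_hole_c (a point): centre of the housing's 8 mm threaded hole C at the flange face, at x, y = +48, -33 mm in the housing's axes; hole C of the cover belongs over it
- flange_hole_d (a point): centre of the housing's 8 mm threaded hole D at the flange face, at x, y = +24, +33 mm in the housing's axes; hole D of the cover belongs over it
- screwdriver: bystander: screwdriver with yellow handle, 29x199x27 mm, lying on the bench; origin under its middle
- tape_measure: bystander: yellow tape measure, 36x81x61 mm; origin under its middle
- masking_tape: bystander: roll of beige masking tape, 104 mm across, 36 mm high, lying flat; origin under its middle
- marker: bystander: white marker with red cap, 16x136x16 mm, lying on the bench; origin under its middle

How it is judged (in metres and radians):
On the way:
1. the green cover is lifted clear of the bench in the gripper (height (world z) of cover above 0.03 m and contact force between cover and the fingers above 1 N), for 0.2 s.
At the end, for the whole second after the job is handed in: Gripper holds the green cover with its underside 8 to 25 mm above the flange, tilt under 0.07 rad, each hole within 4 mm horizontally of its threaded hole, off the housing, steady (under 0.02 m/s, 0.15 rad/s); grey cover and bystanders within 20 mm of their starts (horizontal distance between cover_hole_a and flange_hole_a below 0.004 m and horizontal distance between cover_hole_b and flange_hole_b below 0.004 m and horizontal distance between cover_hole_c and flange_hole_c below 0.004 m and horizontal distance between cover_hole_d and flange_hole_d below 0.004 m and z of cover in the frame of housing between 0.068 and 0.085 m and angle between cover's own z axis and vertical below 0.07 rad and contact force between cover and the fingers above 1 N and contact force between cover and housing below 0.3 N and linear speed of cover below 0.02 m/s and angular speed of cover below 0.15 rad/s and distance of each of spare_cover, screwdriver, tape_measure, masking_tape, marker from where it was at the start of the episode below 0.02 m); the arm keeps its last pose, push and grip.
It fails at once if the cover touches the housing (contact force between cover and housing above 0.5 N).
It fails at once if the grey cover or a bystander is shifted by more than 30 mm (distance of any of spare_cover, screwdriver, tape_measure, masking_tape, marker from where it was at the start of the episode above 0.03 m).
It also fails if it takes over 42 s, if anything falls off the work surface, if the arm or the gripper's body presses on something with over 40 N, if the wrist force passes 120 N, or if a joint passes its speed limit or range.

ROBOT

A 6-joint arm with a two-finger parallel gripper is mounted at the origin on a cart in front of the work surface, level with it; the furniture and walls round the work are solid. World frame = base frame: x ahead of the robot, y to its left, z up, the work surface at z = 0. Lengths are in mm, angles in rad, forces in N, time in s.
With the tool pointing down it reaches from about 275 to 850 mm from the base axis. Payload 19 kg.
Tool frame: the origin (TCP) lies between the finger pads; the fingertips stand 17 mm ahead of it and the grasp point (between the pads) lies 2 mm behind it; z points along the fingers, y is the line along which they close (so a half turn about z gives the same grasp; the last joint's range is limited). The gripper opens to 85 mm and grips with 20 to 120 N. Pads are 22 mm wide; open, the fingers measure 114 mm over their backs; the gripper's body (76 mm by 85 mm) begins 54 mm behind the grasp point. The pads swing forward as they close: fully open they stand 13 mm farther back than shut.
Start: joints at [1.19, 0.15, 1.437, -0, 1.554, -0.134], TCP at [140.48, 557.546, 248.267] pointing down, gripper open.
Joint ranges: [-2.8, 2.8], [-0.68, 2.1], [0.12, 2.68], [-1.39, 4.53], [0.16, 2.79], [-2.81, 2.81]. Speed limits (rad/s): [1.89, 1.89, 2.22, 3.01, 3.01, 3.01].

INTERFACE

Orientations are given as a unit quaternion [x, y, z, w].
In Python, from rig import ctrl gives the robot as it stands.
- The arm moves only by the shell command python3 -m jog 'ROWS' [OPENING] [FORCE]. ROWS is JSON, a list that holds one entry, the list of rows, each a list of 6 numbers: the shift along the tool's x, y, z in m, then the turn, a rotation vector about the tool's x, y, z in rad. A call has 1 to 10 rows; each row is the pose to reach, as a shift and turn from the pose commanded when the call began, along the tool's axes at that moment; what a row does not reach only later rows make up. A row lasts 1/10 s, in which the tool goes at most 50 mm and 8.59 degrees, less where a joint would pass 70% of its speed; a pose out of reach is approached as far as the arm can. A call with a gripper value outside its range is refused whole. OPENING is the closure, from 0 (fully open) to 1 (shut), set as the call begins (- or left out, the last holds). The fingers move at their own pace and stop on an object; FORCE is the grip in N (left out, the last holds). Time passes only in rows, so rows that repeat a pose let the fingers close. It gives the time, the measured TCP pose, the force, the opening and the grip force at its end, in the units of the state.
- ctrl.read_state(): the state, without advancing time (a new reading comes with each control period).
- ctrl.camera(name): name is "side" or "top" or "wrist"; returns a dict with "color" (400x640x3 uint8, red, green, blue), "fovy" (degrees; the focal length in pixels is half the picture's height over the tangent of half this angle, whatever the lens; pixels are square), "cx", "cy" (the principal point, pixels), "extrinsics" (4x4, takes a point from world to camera coordinates). Camera axes: x right, y up, looking along -z (the intrinsics and any distortion apply to the point x, -y, -z); pixel columns grow to the right and rows downward; lengths in mm; the calibration is good to about 2 mm. The wrist camera is an equidistant fisheye: a pixel r from the principal point sees the ray r / f radians off the axis. A picture is of the moment at which its call begins. There is no depth.
- ctrl.hand_in(): hands the job in; it is judged then, once.
The state is a dict: "clock": time; "qpos": joint angles; "qd": joint speeds; "joint_torque": joint torques, N m; "ee_pos": TCP position; "tcp_rot": TCP orientation; "wrist_force": force on the tool from outside, world axes, zero at the start; "moment": the same for the moment, N m; "gripper_width": finger opening in mm; "gripper_force": force on a finger pad.
Only numpy, scipy, OpenCV 4.12 (cv2) and the standard library are available. Lean on these libraries where they do the work, as an engineer would, in place of code of your own. Each camera call takes 0.05 s, during which the arm holds its last target. There are 200 camera calls.

## Working session

There is one attempt and no reset: what is moved stays moved. The work goes in short steps, Python scripts to look and compute and a shell command to move; the robot and the scene stay as the last step left them, time stands still between calls to the robot, and variables do not carry over. Pictures are saved under pics/ and viewed, at most 10 in all, crops included, and the job is handed in when it is done.

```bash
mkdir -p pics; ls; cat > h.py <<'E'
import numpy as np, cv2, pickle
from rig import ctrl
def snap(name,fn):
    c=ctrl.camera(name); cv2.imwrite(f'pics/{fn}.png',c['color'][:,:,::-1]); pickle.dump(c,open(f'pics/{fn}.pkl','wb')); return c
def load(fn): return pickle.load(open(f'pics/{fn}.pkl','rb'))
def ray(c,u,v,fish=False):
    f=200/np.tan(np.radians(c['fovy'])/2); x=(u-c['cx']);y=(v-c['cy'])
    if fish:
        r=np.hypot(x,y);t=r/f; d=np.array([x/r*np.sin(t),-y/r*np.sin(t),-np.cos(t)])
    else: d=np.array([x/f,-y/f,-1])
    E=np.array(c['extrinsics']);R=E[:3,:3]; return -R.T@E[:3,3], R.T@d
def onz(c,u,v,z,fish=False):
    o,d=ray(c,u,v,fish); return o+d*(z-o[2])/d[2]
def proj(c,P,fish=False):
    f=200/np.tan(np.radians(c['fovy'])/2); E=np.array(c['extrinsics']);p=E[:3,:3]@np.array(P,float)+E[:3,3]
    x,y,z=p[0],-p[1],-p[2]
    if fish:
        r=np.hypot(x,y);t=np.arctan2(r,z); return np.array([c['cx']+f*t*x/r,c['cy']+f*t*y/r])
    return np.array([c['cx']+f*x/z,c['cy']+f*y/z])
E
python3 - <<'E'
from h import *
for n in('top','wrist','side'):
    c=snap(n,n+'0'); print(n,{k:v for k,v in c.items() if k!='color'})
print(ctrl.read_state())
E
```

```text
pics
top {'fovy': 54.44195747111477, 'cx': 316.15870223996217, 'cy': 195.10491159318727, 'extrinsics': array([[-1.97931937e-02, -9.99757338e-01,  9.66931162e-03,
        -3.91314915e+00],
       [ 9.86752976e-01, -1.79763628e-02,  1.61230939e-01,
        -4.91720545e+02],
       [-1.61017995e-01,  1.27324972e-02,  9.86869337e-01,
        -9.62723121e+02],
       [ 0.00000000e+00,  0.00000000e+00,  0.00000000e+00,
         1.00000000e+00]])}
wrist {'fovy': 65.70646984690485, 'cx': 319.02672142647685, 'cy': 191.84939154020313, 'extrinsics': array([[ 2.43582065e-01,  9.69879394e-01, -1.31827060e-03,
        -5.74286284e+02],
       [-9.32963379e-01,  2.33938860e-01, -2.73590833e-01,
         3.58166584e+01],
       [-2.65041717e-01,  6.78717185e-02,  9.61845267e-01,
        -3.79143737e+02],
       [ 0.00000000e+00,  0.00000000e+00,  0.00000000e+00,
         1.00000000e+00]])}
side {'fovy': 55.03676353935817, 'cx': 319.80112781318337, 'cy': 202.34068436708964, 'extrinsics': array([[ 9.15439983e-01, -4.02424540e-01, -4.91205544e-03,
        -4.69654845e+02],
       [ 1.78726217e-01,  3.9
[... 231 characters left out ...]
lock': 0.15, 'qpos': array([ 1.19001839e+00,  1.50887511e-01,  1.43788587e+00, -1.94326564e-05,
        1.55380337e+00, -1.34028314e-01]), 'qd': array([-0.00024405, -0.00093421, -0.00271956,  0.00087169,  0.00237036,
        0.00147094]), 'joint_torque': array([ 3.24444787e-03, -7.13379192e+01, -5.71041727e+01, -1.14901241e-04,
        7.06030143e-03,  6.79870777e-05]), 'ee_pos': array([140.41812421, 557.40311463, 247.80381651]), 'tcp_rot': array([ 1.23061876e-01,  9.92398878e-01, -4.78306959e-04, -1.15865057e-04]), 'wrist_force': array([-0.23214319,  0.15384842, -0.69589432]), 'moment': array([-0.02002419,  0.0297559 ,  0.07326559]), 'gripper_force': 0.0, 'gripper_width': 85.60075485105294}
```

View pics/top0.png

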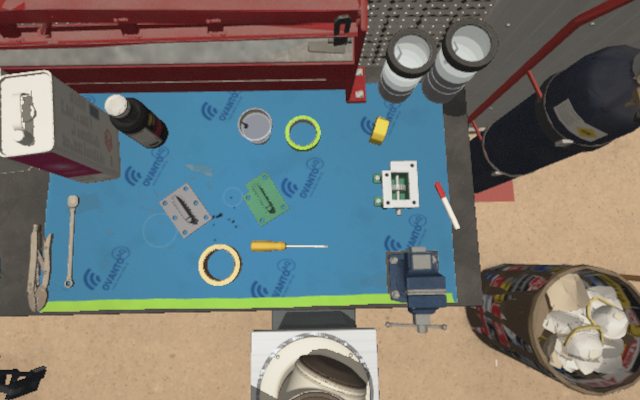

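View pics/side0.png

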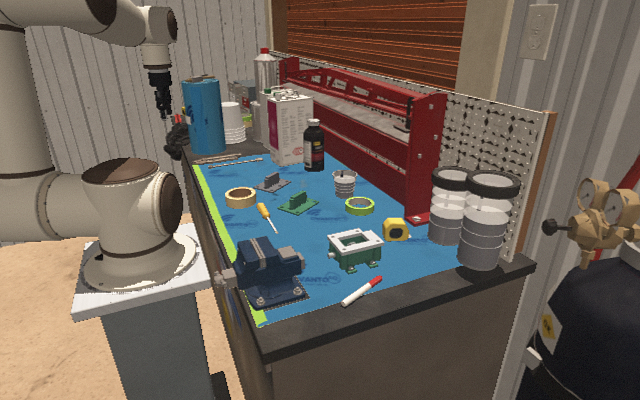

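The top view shows the grey cover near (185,210), the green cover near (265,198) and the housing near (400,186) with its stub pointing down. I'll enlarge the cover and the housing.

```bash
python3 - <<'E'
import cv2,numpy as np
a=cv2.imread('pics/top0.png')
p=cv2.resize(a[160:235,230:305],(400,400),interpolation=cv2.INTER_CUBIC) # x5.333
q=cv2.resize(a[150:225,360:435],(400,400),interpolation=cv2.INTER_CUBIC)
cv2.imwrite('pics/crop0.png',np.hstack([p,q]))
E
```

```text
(no output)
```

View pics/crop0.png

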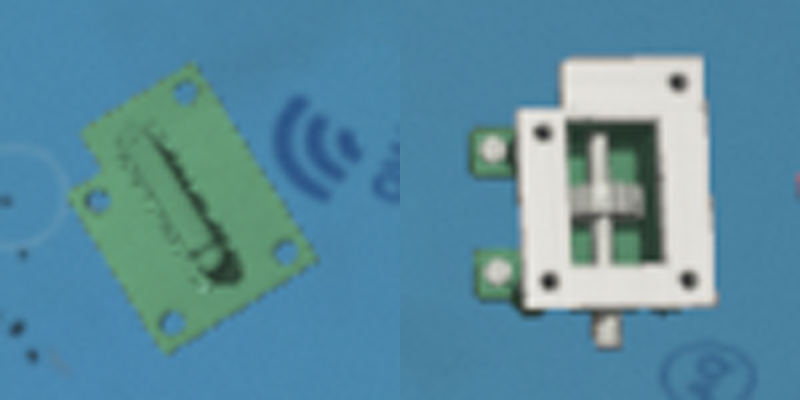

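View pics/wrist0.png

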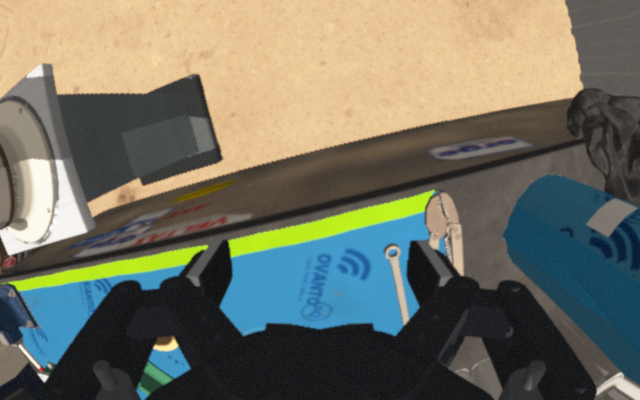

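Cover holes in the left crop: A(173,323), B(286,252), C(186,92), D(97,200). Flange holes in the right crop, minus 400: A(150,281), B(288,279), C(278,82), D(143,132).

```bash
cat >> h.py <<'E'
HOL=np.array([[-48,33],[-48,-33],[48,-33],[24,33.]])
def fit(W,M=HOL):
    W=np.array(W)[:,:2]; a=M-M.mean(0); b=W-W.mean(0)
    yaw=np.arctan2((a[:,0]*b[:,1]-a[:,1]*b[:,0]).sum(),(a*b).sum())
    R=np.array([[np.cos(yaw),-np.sin(yaw)],[np.sin(yaw),np.cos(yaw)]]); t=W.mean(0)-R@M.mean(0)
    return t,yaw,(M@R.T+t-W)
E
python3 - <<'E'
from h import *
c=load('top0'); s=400/75
for off,pts,z in(((230,160),[(173,323),(286,252),(186,92),(97,200)],6),((360,150),[(150,281),(288,279),(278,82),(143,132)],60)):
    W=[onz(c,off[0]-.5+(x+.5)/s,off[1]-.5+(y+.5)/s,z) for x,y in pts]
    t,y,r=fit(W); print(t.round(1),round(y,4),r.round(1).tolist())
from scipy.spatial.transform import Rotation as Ro
print(Ro.from_quat(ctrl.read_state()['tcp_rot']).as_matrix().round(3))
E
```

```text
[491.2 127.3] 0.5452 [[0.2, 0.4], [0.1, -0.0], [0.1, -0.0], [-0.4, -0.3]]
[ 514.5 -226.3] -0.0068 [[0.1, 0.2], [-0.1, -0.3], [0.1, 0.0], [-0.0, -0.0]]
[[-0.97   0.244 -0.   ]
 [ 0.244  0.97  -0.001]
 [ 0.    -0.001 -1.   ]]
```

The rigid fits are good: the cover is at (491.2, 127.3) with yaw 0.545, and the housing at (514.5, -226.3) with yaw -0.007. I'll approach with tool x turned to 3.687 rad, so the camera sits on the robot side.

```bash
python3 -m jog '[[[-0.04,-0.03,0.004,0,0,-0.08],[-0.08,-0.06,0.008,0,0,-0.16],[-0.12,-0.09,0.012,0,0,-0.24],[-0.16,-0.12,0.016,0,0,-0.32],[-0.20,-0.15,0.02,0,0,-0.40],[-0.24,-0.18,0.024,0,0,-0.48],[-0.28,-0.21,0.028,0,0,-0.56],[-0.32,-0.24,0.032,0,0,-0.64],[-0.36,-0.268,0.036,0,0,-0.72],[-0.40,-0.298,0.04,0,0,-0.79]]]' 0
python3 - <<'E'
from h import *
s=ctrl.read_state(); from scipy.spatial.transform import Rotation as Ro
M=Ro.from_quat(s['tcp_rot']).as_matrix(); print(s['clock'],s['ee_pos'],s['qpos'].round(3)); print(M.round(4).tolist())
def need(p): return (M.T@(np.array(p)-s['ee_pos'])).round(1)
print(need([491.2,127.3,130]), 'yaw turn', -(0.5452-np.pi-np.arctan2(M[1,0],M[0,0])))
E
```

```text
clock: 1.15
ee_pos: [456.2, 169.3, 208.2]
tcp_rot: [-0.27, 0.963, 0.0, 0.0]
wrist_force: [1.8, 0.7, 0.3]
gripper_width: 85.7
gripper_force: 0.0
1.15 [456.21359843 169.296383   208.23334293] [ 0.197 -0.018  1.697  0.     1.462 -1.92 ]
[[-0.8544, -0.5196, 0.0002], [-0.5196, 0.8544, 0.0001], [-0.0003, -0.0, -1.0]]
[ -8.1 -54.1  78.2] yaw turn 0.0011307795506310114
```

```bash
python3 -m jog '[[[-0.004,-0.027,0.03,0,0,0],[-0.008,-0.054,0.06,0,0,0],[-0.008,-0.054,0.088,0,0,0],[-0.008,-0.054,0.098,0,0,0],[-0.008,-0.054,0.098,0,0,0]]]'
python3 - <<'E'
from h import *
c=snap('wrist','w1')
for p in HOL:
    y=.5452;R=np.array([[np.cos(y),-np.sin(y)],[np.sin(y),np.cos(y)]]);w=R@p+[491.2,127.3]
    print(proj(c,[*w,6],True).round(1))
E
```

```text
clock: 1.65
ee_pos: [489.3, 129.2, 109.4]
tcp_rot: [-0.268, 0.963, 0.0, -0.001]
wrist_force: [-0.8, 0.6, 0.3]
gripper_width: 85.2
gripper_force: 0.0
[359.5 136.7]
[271.  136.9]
[276.1 253.5]
[356.6 227. ]
```

View pics/w1.png

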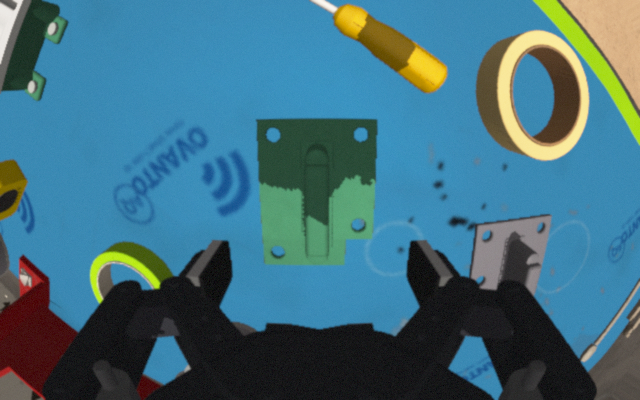

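The wrist view shows the rib centred between the fingers at about u = 316. The holes are at A(361,135), B(273,135), C(278,252), D(358,225), within 2 px of prediction. Next I descend and grip.

```bash
python3 -m jog '[[[-0.001,-0.002,0.02,0,0,0],[-0.001,-0.002,0.04,0,0,0],[-0.001,-0.002,0.06,0,0,0],[-0.001,-0.002,0.072,0,0,0],[-0.001,-0.002,0.079,0,0,0],[-0.001,-0.002,0.079,0,0,0],[-0.001,-0.002,0.079,0,0,0]]]'
python3 -m jog '[[[0,0,0,0,0,0],[0,0,0,0,0,0],[0,0,0,0,0,0],[0,0,0,0,0,0],[0,0,0,0,0,0],[0,0,0,0,0,0],[0,0,0,0,0,0],[0,0,0,0,0,0]]]' 1 80
```

```text
clock: 2.4
ee_pos: [492.4, 128.1, 32.3]
tcp_rot: [-0.268, 0.963, -0.0, 0.001]
wrist_force: [-0.2, 0.3, -0.6]
gripper_width: 85.5
gripper_force: 0.0
clock: 3.2
ee_pos: [492.1, 127.9, 31.6]
tcp_rot: [-0.268, 0.963, -0.0, 0.0]
wrist_force: [-0.9, -0.8, 5.9]
gripper_width: 14.7
gripper_force: 78.9
```

```bash
python3 -m jog '[[[0,0,-0.01,0,0,0],[0,0,-0.03,0,0,0],[0,0,-0.05,0,0,0],[0,0,-0.07,0,0,0],[0,0,-0.09,0,0,0],[0,0,-0.11,0,0,0],[0,0,-0.12,0,0,0],[0,0,-0.12,0,0,0],[0,0,-0.12,0,0,0]]]'
python3 - <<'E'
from h import *
c=snap('wrist','w2')
s=ctrl.read_state(); from scipy.spatial.transform import Rotation as Ro
M=Ro.from_quat(s['tcp_rot']).as_matrix(); print(s['ee_pos'],M.round(4).tolist())
print((M.T@(np.array([514.5,-226.3,150])-s['ee_pos'])).round(1), 'yaw turn', -(-.0068-np.pi-np.arctan2(M[1,0],M[0,0])), s['moment'])
E
```

```text
clock: 4.1
ee_pos: [491.6, 127.8, 150.6]
tcp_rot: [-0.268, 0.963, 0.0, -0.0]
wrist_force: [0.0, -0.3, -3.4]
gripper_width: 15.0
gripper_force: 78.1
[491.49248357 127.81887135 150.33171743] [[-0.8561, -0.5168, -0.0015], [-0.5168, 0.8561, -0.0002], [0.0014, 0.0005, -1.0]]
[ 163.3 -315.1    0.4] yaw turn 0.5499169813120028 [0.03204897 0.00973598 0.00042603]
```

View pics/w2.png

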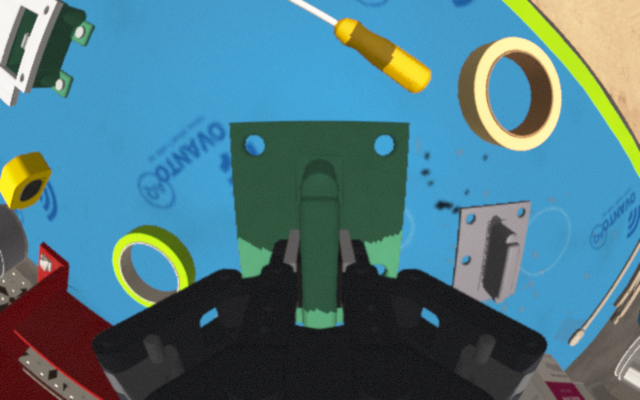

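Held and level, with holes A(384,146) and B(255,146) visible. I'll carry it over the housing at this height.

```bash
python3 -m jog '[[[0.008,-0.015,0,0,0,0.03],[0.025,-0.049,0,0,0,0.085],[0.044,-0.084,0,0,0,0.15],[0.063,-0.122,0,0,0,0.21],[0.083,-0.16,0,0,0,0.28],[0.103,-0.2,0,0,0,0.35],[0.122,-0.235,0,0,0,0.41],[0.14,-0.27,0,0,0,0.47],[0.155,-0.3,0,0,0,0.525],[0.163,-0.315,0,0,0,0.55]]]'
python3 -m jog '[[[0,0,0,0,0,0],[0,0,0,0,0,0],[0,0,0,0,0,0]]]'
python3 - <<'E'
from h import *
c=snap('wrist','w3'); snap('top','t3')
s=ctrl.read_state(); from scipy.spatial.transform import Rotation as Ro
M=Ro.from_quat(s['tcp_rot']).as_matrix(); print(s['ee_pos'],M.round(4).tolist(),s['gripper_force'])
print(s['qpos'])
t=load('top0')
a=cv2.imread('pics/w3.png')
q=cv2.imread('pics/t3.png')[140:240,350:450]
o=np.zeros((400,800,3),np.uint8); o[:,:400]=a[:,120:520]; o[:,400:]=cv2.resize(q,(400,400),interpolation=cv2.INTER_CUBIC)
cv2.imwrite('pics/v3.png',o)
E
```

```text
clock: 5.15
ee_pos: [514.7, -228.4, 150.0]
tcp_rot: [0.005, 1.0, 0.0, -0.001]
wrist_force: [-0.3, 0.4, -3.1]
gripper_width: 15.0
gripper_force: 78.6
clock: 5.45
ee_pos: [515.2, -224.9, 151.0]
tcp_rot: [0.003, 1.0, 0.0, -0.0]
wrist_force: [0.6, -0.5, -2.8]
gripper_width: 14.9
gripper_force: 78.6
[ 515.28892114 -224.99051984  151.35452942] [[-1.0, 0.0052, -0.0001], [0.0052, 1.0, 0.0001], [0.0001, 0.0001, -1.0]] 78.5781991481781
[-5.48703977e-01  1.75896981e-01  1.60681009e+00  1.06730921e-05
  1.35898072e+00 -2.11427515e+00]
```

View pics/v3.png

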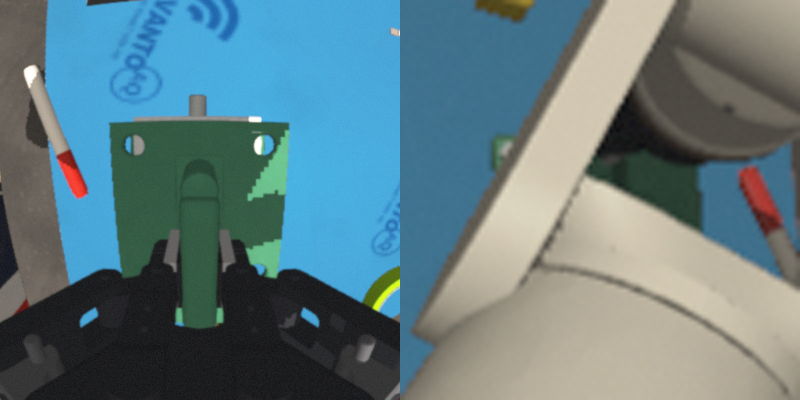

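The wrist view shows the plate above the housing, roughly aligned, with the flange edge just visible at v≈119 beyond the plate edge at v≈123. The arm blocks the top camera. I'll lower to about 25 mm clearance and measure through the holes.

```bash
python3 -m jog '[[[0,-0.001,0.01,0,0,0],[0,-0.001,0.02,0,0,0],[0,-0.001,0.03,0,0,0],[0,-0.001,0.034,0,0,0],[0,-0.001,0.034,0,0,0],[0,-0.001,0.034,0,0,0],[0,-0.001,0.034,0,0,0]]]'
python3 - <<'E'
from h import *
P=[]
for i in range(6):
    c=snap('wrist','w4'); snap('side','s4') if i==5 else 0; P.append(ctrl.read_state()['ee_pos'])
print(np.mean(P,0),np.std(P,0))
a=cv2.imread('pics/w4.png')[90:180,215:425]
cv2.imwrite('pics/v4.png',cv2.resize(a,None,fx=3.8,fy=3.8,interpolation=cv2.INTER_CUBIC))
H=np.array([514.5,-226.3])
for z,T in((90,P[-1][:2]),(60,H)):
  for m in([-48,33],[-48,-33],[-60,45],[-60,-45]): print(z,m,((proj(c,[*(T+np.array(m)),z],True)-[215,90])*3.8).round(0))
E
```

```text
clock: 6.25
ee_pos: [515.4, -227.2, 117.8]
tcp_rot: [0.003, 1.0, -0.0, 0.0]
wrist_force: [-0.0, -0.3, -3.2]
gripper_width: 15.2
gripper_force: 78.7
[ 515.30385528 -227.08627938  117.63507173] [0.05607248 0.03859403 0.12362918]
90 [-48, 33] [642. 227.]
90 [-48, -33] [147. 230.]
90 [-60, 45] [731. 140.]
90 [-60, -45] [ 56. 144.]
60 [-48, 33] [608. 195.]
60 [-48, -33] [190. 198.]
60 [-60, 45] [684. 122.]
60 [-60, -45] [113. 125.]
```

View pics/v4.png

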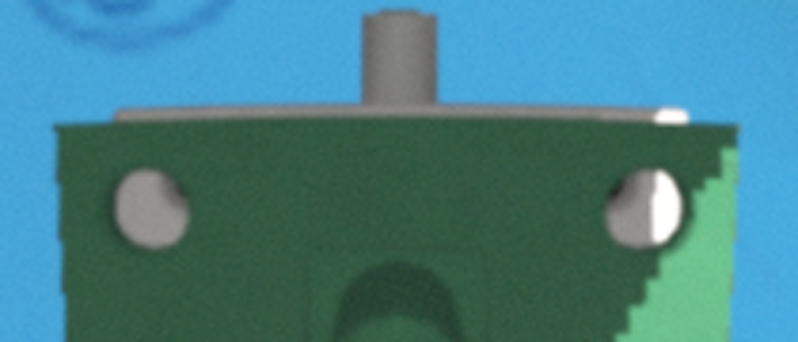

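The crop shows holes A(643,208) and B(152,208), plate corners (57,126) and (738,126), and flange corners (114,108) and (688,108). The dark thread edges sit on the inner upper side of the holes, as parallax predicts. The common offset is camera bias. Relative to the housing the cover is off by about +0.5 mm in x and -0.6 mm in y, with an underside gap of about 25 mm.

```bash
python3 -m jog '[[[0.0003,0.0006,0.003,0,0,0],[0.0005,0.0006,0.006,0,0,0],[0.0005,0.0006,0.009,0,0,0],[0.0005,0.0006,0.010,0,0,0],[0.0005,0.0006,0.010,0,0,0],[0.0005,0.0006,0.010,0,0,0],[0.0005,0.0006,0.010,0,0,0],[0.0005,0.0006,0.010,0,0,0]]]'
python3 - <<'E'
from h import *
P=[]
for i in range(6):
    c=snap('wrist','w5'); P.append(ctrl.read_state()['ee_pos'])
T=np.mean(P,0);print(T,np.std(P,0))
o=np.zeros((590,798,3),np.uint8)
a=cv2.imread('pics/w5.png')[90:175,215:425]; o[:323]=cv2.resize(a,None,fx=3.8,fy=3.8,interpolation=cv2.INTER_CUBIC)
snap('side','s5'); b=cv2.imread('pics/s5.png')[205:280,290:410]; b=cv2.resize(b,None,fx=3.5,fy=3.5,interpolation=cv2.INTER_CUBIC); o[325:325+b.shape[0],:b.shape[1]]=b
cv2.imwrite('pics/v5.png',o)
H=np.array([514.5,-226.3])
for z,X in((T[2]-31.6+6,T[:2]),(60,H)):
  for m in([-48,33],[-48,-33],[-60,45],[-60,-45]): print(round(z,1),m,((proj(c,[*(X+np.array(m)),z],True)-[215,90])*3.8).round(0))
E
```

```text
clock: 7.4
ee_pos: [514.7, -226.4, 107.5]
tcp_rot: [0.003, 1.0, -0.0, 0.0]
wrist_force: [0.1, 0.4, -4.6]
gripper_width: 14.7
gripper_force: 78.7
[ 514.72590782 -226.43851726  107.41351446] [0.0103711  0.01222805 0.02782197]
81.8 [-48, 33] [644. 229.]
81.8 [-48, -33] [143. 232.]
81.8 [-60, 45] [735. 141.]
81.8 [-60, -45] [ 52. 146.]
60 [-48, 33] [615. 207.]
60 [-48, -33] [174. 210.]
60 [-60, 45] [695. 129.]
60 [-60, -45] [ 94. 133.]
```

View pics/v5.png

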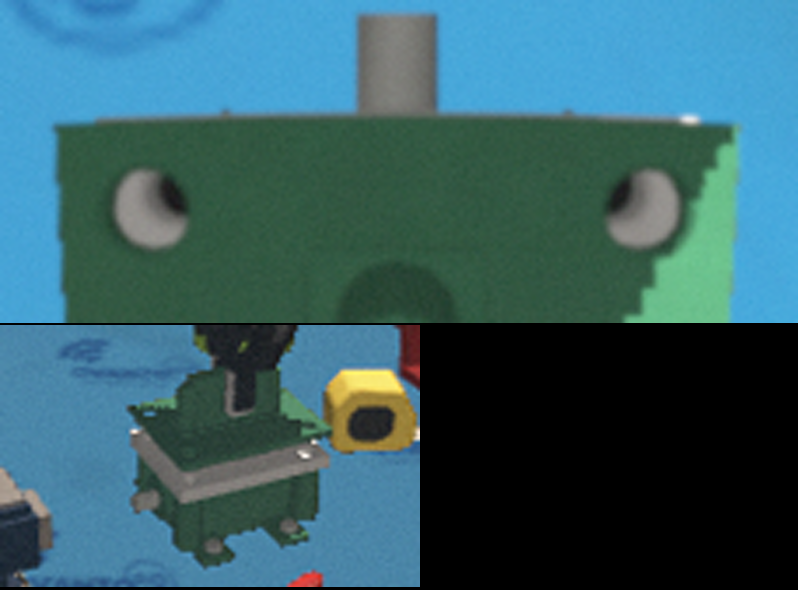

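The plate hasn't slipped: its corners are still at (57,126) and (738,126). The flange corners are at (96,120) and (697,119), and the thread edges show symmetrically in both holes. The side view shows an even gap. The remaining error is about 0.5 mm and the gap about 16 mm, so I'm handing in.

```bash
python3 -c "
from rig import ctrl
s=ctrl.read_state();print(s['qd'].round(4),s['gripper_force']);print(ctrl.hand_in())"
```

```text
[-0.      0.0011 -0.0001  0.      0.0002  0.0016] 78.6592948436737
the job is handed in; nothing more can be done
None
```

I handed the job in with the green cover held level about 16 mm above the flange; by my camera measurements its holes are within about 1 mm of the threaded holes, but the hand-in returned no verdict.

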